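Ramp the laser driver up along its touch bar

TASK

Ramp up the laser driver with a fingertip: press lightly on the white end of its long black touch bar next to the blue lamp, then slide along the bar to the other white end, next to the amber lamp, keeping it lightly pressed all the way: neither let it come back up nor push it down to its stop. Finish there still holding the bar lightly pressed (releasing it would cut the laser), and grasp, move or lift nothing on the table.

Things in the scene. Friction and masses are not known exactly. Their poses are not given: they have to be found in the camera images.
- driver: the laser driver: flat white case fixed to the table, 170 (x) x 370 (y) x 50 mm (z), at some yaw; origin at the centre of its underside, z up; its y axis runs along the touch bar, its -x side is the front panel, facing the robot side; its flat top (deck) is 50 mm up
- bar_mid (a point): centre of the top face of the touch bar, which moves down with it. The bar is black, 260 mm long (along the driver's y), 30 mm wide, its centre line 30 mm in front (-x) of the driver's centre; unpressed its flat top is 72 mm above the table, 22 mm above the deck. The last 45 mm at each end are white. The bar stays level wherever along it one presses; its rigid top is smooth plastic
- bar (a joint): how far the bar is pressed down, in m: 0 unpressed, 0.012 at its stop. A spring holds it up: about 1.2 N starts it moving, 4.8 N more (0.4 N per mm) brings it to the stop; about 2 to 9 mm down is a light press
- lamp_blue: round blue indicator lamp, 32 mm across, 10 mm tall, fixed on the driver's deck 25 mm beyond one end of the touch bar, on the bar's centre line (155 mm from the bar's middle): marks the end to start from; origin at its underside, 50 mm above the table. Which end of the bar has the blue lamp varies
- lamp_amber: the same lamp in amber, beyond the other end of the bar: marks the end to finish at; origin at its underside
- adapter: small round steel-and-brass fibre adapter, 24 mm across, 28 mm tall, standing loose on the driver's rear deck; origin at its underside; to be left alone
- cap_pot: small red pot of dust caps, 30 mm across, 25 mm tall, standing loose on the driver's rear deck; origin at its underside; to be left alone
- lens: loose lens mount: black ring 48 mm across on a post, 106 mm tall, foot 44 mm across; origin at its underside; to be left alone
- detector: loose photodetector mount: black disc with a blue box on a post, 106 mm tall, foot 44 mm across; origin at its underside; to be left alone
- driver_tool: loose screwdriver lying on the table, about 170 mm long; to be left alone
- screw_jar: loose jar of screws with a blue lid, 50 mm across, 60 mm tall; origin at its underside; to be left alone
- coupler: loose aluminium coupler box 70 x 45 x 30 mm; origin at its underside; to be left alone

How it is judged:
On the way, in this order (a step that is already met when the one before it is completed fails the run):
1. bar lightly pressed by the fingers at its white end by the blue lamp (horizontal distance between the grasp point and lamp_blue below 0.08 m and value of joint bar above 0.0015 m and contact force between the fingers and bar above 0.3 N), for 0.1 s.
2. fingers pass the middle of the bar with it pressed (horizontal distance between the grasp point and bar_mid below 0.025 m and value of joint bar above 0.0015 m and contact force between the fingers and bar above 0.3 N), for 0.05 s.
3. fingers reach the white end by the amber lamp with the bar pressed (horizontal distance between the grasp point and lamp_amber below 0.08 m and value of joint bar above 0.0015 m and contact force between the fingers and bar above 0.3 N), for 0.1 s.
At the end, for the whole second after the job is handed in: the fingers still hold the bar pressed by 1.5 to 11 mm within 80 mm (horizontally) of the amber lamp's centre, that is on the white end by it, and no loose thing has moved by 15 mm (all of step 3 and value of joint bar below 0.011 m and distance of each of adapter, cap_pot, lens, detector, driver_tool, screw_jar, coupler from where it was at the start of the episode below 0.015 m); the arm keeps its last pose, push and grip.
It fails at once if the bar is pushed down to its stop (more than 11 mm) (value of joint bar above 0.011 m).
It fails at once if the bar is let up (less than 0.5 mm pressed) with the fingertips within about 15 mm above its black middle part: the finger lifted off on the way, or came down in the middle (value of joint bar below 0.0005 m and y of the grasp point in the frame of driver between -0.073 and 0.073 m and x of the grasp point in the frame of driver between -0.06 and 0 m and z of the grasp point in the frame of driver below 0.106 m).
It fails at once if a loose thing is lifted, carried or pushed by 15 mm or more (distance of any of adapter, cap_pot, lens, detector, driver_tool, screw_jar, coupler from where it was at the start of the episode above 0.015 m).
It also fails if it takes over 38 s, if anything falls off the work surface, if the arm or the gripper's body presses on something with over 40 N, if the wrist force passes 120 N, or if a joint passes its speed limit or range.

ROBOT

A 6-joint arm with a two-finger parallel gripper is mounted at the origin on the work surface. World frame = base frame: x ahead of the robot, y to its left, z up, the work surface at z = 0. Lengths are in m, angles in rad, forces in N, time in s.
With the tool pointing down it reaches from about 0.25 to 0.8 m from the base axis. Payload 8.5 kg.
Tool frame: the origin (TCP) lies midway between the tips of the shut fingers; the grasp point (between the pads) lies 19 mm behind it; z points along the fingers, y is the line along which they close (so a half turn about z gives the same grasp; the last joint's range is limited). The gripper opens to 85 mm and grips with 20 to 120 N. Pads are 22 mm wide; open, the fingers measure 114 mm over their backs; the gripper's body (76 mm by 85 mm) begins 54 mm behind the grasp point. The pads swing forward as they close: fully open they stand 13 mm farther back than shut.
Start: joints at [-1.298, 0.238, -0.013, 1.319, 0, 1.571], TCP at [0.141, -0.506, 0.231] pointing down, gripper open.
Joint ranges: [-2.66, 2.66], [-1.03, 1.9], [-1.14, 1.46], [-1.82, 2.27], [-1.45, 1.34], [-3.14, 3.14]. Speed limits (rad/s): [2.22, 2.22, 2.79, 3.14, 3.14, 3.14].

INTERFACE

Orientations are given as a rotation vector (axis times angle).
In Python, from bench import bot gives the robot as it stands.
- The arm moves only by the tool servo_tool, never from a script. Its arguments are lists of equal length, an entry for each row: "delta_pos": the shift along the tool's x, y, z as a fraction of full scale, a list of three; "rot": the turn, a rotation vector about the tool's x, y, z as a fraction of full scale, a list of three; "gripper": the opening, from 0 (shut) to 1 (fully open). In form: {"delta_pos": [[x, y, z], ...], "rot": [[rx, ry, rz], ...], "gripper": [gripper, ...]}. A call has 1 to 12 rows; each row shifts and turns the commanded pose from where the row before left it, along the tool's axes as they then stand; what a row does not reach is not made up. Full scale, the value 1, is 0.4 m for a shift and 60 degrees for a turn. A row lasts 1/8 s, in which the tool goes at most 62.5 mm and 10.7 degrees, less where a joint would pass 70% of its speed; a pose out of reach is approached as far as the arm can. A call with a number of a shift or a turn outside -1 to 1 is refused whole. A call with a gripper value outside its range is refused whole. The fingers move at their own pace and stop on an object; the grip force is fixed at half the most. Time passes only in rows, so rows that do not move let the fingers close. It gives the time, the measured TCP pose, the force, the opening and the grip force at its end, in the units of the state.
- bot.read_state(): the state, without advancing time (a new reading comes with each control period).
- bot.get_image(name): name is "scene" or "side" or "wrist"; returns a dict with "color" (400x640x3 uint8, blue, green, red), "intrinsics" (3x3 intrinsics, pixels), "extrinsics" (4x4, takes a point from camera to world coordinates); the wrist camera has in their place "mount" (4x4, takes a point from camera to tool coordinates, whose origin is the TCP and whose axes are the flange's). Camera axes: x right, y up, looking along -z (the intrinsics and any distortion apply to the point x, -y, -z); pixel columns grow to the right and rows downward; lengths in m; the calibration is good to about 2 mm. A picture is of the moment at which its call begins: read the wrist's pose just before it. There is no depth.
- bot.hand_in(): hands the job in; it is judged then, once.
The state is a dict: "time": time; "joint_pos": joint angles; "qd": joint speeds; "tau": joint torques, N m; "position": TCP position; "eef_rot": TCP orientation; "contact_force": force on the tool from outside, world axes, zero at the start; "torque": the same for the moment, N m; "gripper_width": opening from 0.0 (shut) to 1.0 (fully open); "grip_force": force on a finger pad.
Only numpy, scipy, OpenCV 4.12 (cv2) and the standard library are available. Lean on these libraries where they do the work, as an engineer would, in place of code of your own. Each camera call takes 0.05 s, during which the arm holds its last target. There are 200 camera calls.

## Working session

There is one attempt and no reset: what is moved stays moved. The work goes in short steps, Python scripts to look and compute and a tool call to move; the robot and the scene stay as the last step left them, time stands still between calls to the robot, and variables do not carry over. Pictures are saved under pics/ and viewed, at most 10 in all, crops included, and the job is handed in when it is done.

Besides the shell and the picture viewer there is one more tool, called after "Emit:" by a JSON object that holds its "method" and its "body", one argument or row to a line. servo_tool: Moves the arm, as the interface text tells. Its arguments: {"type":"object","properties":{"delta_pos":{"type":"array"},"rot":{"type":"array"},"gripper":{"type":"array"}},"required":["delta_pos","rot","gripper"]}

```bash
mkdir -p pics
python3 - <<'E'
from bench import bot
import cv2,numpy as np
s=bot.read_state();print(s)
for n in("scene","side"):
    d=bot.get_image(n);cv2.imwrite(f"pics/{n}.png",d["color"]);np.savez(n,c=d["color"],K=d["intrinsics"],T=d["extrinsics"]);print(d["intrinsics"],d["extrinsics"],[k for k in d])
E
```

```text
{'time': 0.0, 'joint_pos': array([-1.29801948e+00,  2.38789124e-01, -1.42645135e-02,  1.31917914e+00,
       -1.52647108e-05,  1.57080345e+00]), 'qd': array([-0.00096926, -0.00040331, -0.00138743,  0.00017225, -0.00149822,
        0.00020236]), 'tau': array([-5.28827968e-04, -5.38781905e+01,  3.46437478e+01,  1.83471391e-02,
       -1.66347395e-04, -9.99771061e-06]), 'position': array([ 0.14132307, -0.5051937 ,  0.23066924]), 'eef_rot': array([-3.11101194e+00, -4.26945421e-01,  3.30402812e-04]), 'contact_force': array([-0.45425646, -0.64269068,  0.1844882 ]), 'torque': array([-0.04117778, -0.00679086,  0.04553237]), 'grip_force': 0.0, 'gripper_width': 1.0012913977799582}
[[464.92023683   0.         315.34054182]
 [  0.         464.92023683 202.83329091]
 [  0.           0.           1.        ]] [[-0.71436543 -0.50313241  0.48635359  1.22326011]
 [ 0.69948631 -0.53330138  0.47571897  0.62031261]
 [ 0.02002341  0.68003486  0.73290631  0.99650992]
 [ 0.          0.          0.          1.        ]] ['color', 'intrinsics', 'extrinsics']
[[422.59202613   0.         321.02628528]
 [  0.         422.59202613 200.14495521]
 [  0.           0.           1.        ]] [[-0.84989003  0.33237055 -0.40892146  0.1279541 ]
 [-0.52677246 -0.55656855  0.64245017  0.72761005]
 [-0.01406131  0.76142056  0.64810571  0.83089023]
 [ 0.          0.          0.          1.        ]] ['color', 'intrinsics', 'extrinsics']
```

View pics/scene.png

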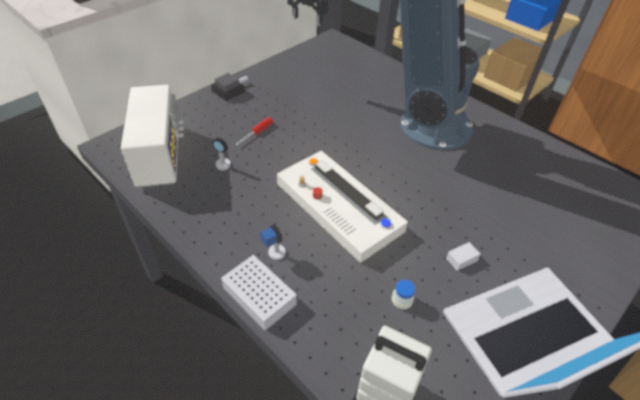

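View pics/side.png

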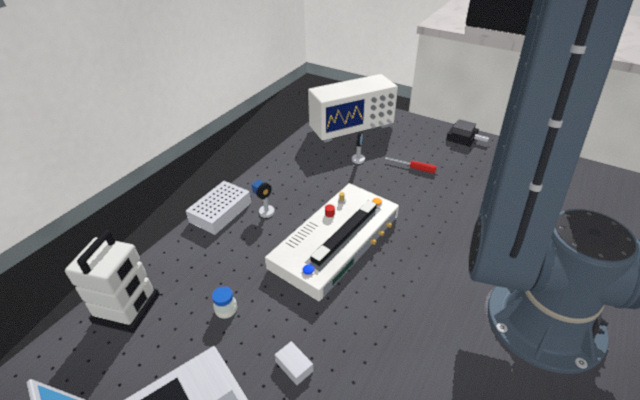

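The scene view shows blue lamp at (386,223) and amber at (313,162); the side view shows blue at (308,270) and amber at (377,202). Next I mask the colours and triangulate.

```bash
cat > h.py <<'E'
import cv2,numpy as np
def blob(c,lo,hi,near,r=14):
    m=cv2.inRange(cv2.cvtColor(c,cv2.COLOR_BGR2HSV),lo,hi);w=np.zeros_like(m);cv2.circle(w,near,r,255,-1);m&=w
    M=cv2.moments(m,True);return np.array([M['m10']/M['m00'],M['m01']/M['m00']]),int(M['m00'])
def ray(K,T,p):
    d=np.linalg.solve(K,[p[0],p[1],1]);d=T[:3,:3]@(d*[1,-1,-1]);return T[:3,3],d/np.linalg.norm(d)
def plane(K,T,p,z):
    o,d=ray(K,T,p);return o+d*(z-o[2])/d[2]
def tri(rays):
    A=sum(np.eye(3)-np.outer(d,d) for o,d in rays);b=sum((np.eye(3)-np.outer(d,d))@o for o,d in rays);return np.linalg.solve(A,b)
BLUE=((105,120,60),(130,255,255));AMB=((8,150,120),(24,255,255))
E
python3 - <<'E'
from h import *
S={n:np.load(n+".npz") for n in("scene","side")}
P={}
for nm,col,a,b in(("blue",BLUE,(386,223),(308,270)),("amber",AMB,(313,162),(377,202))):
    r=[]
    for n,q in(("scene",a),("side",b)):
        s=S[n];p,k=blob(s["c"],*col,q,10);r.append(ray(s["K"],s["T"],p));print(nm,n,p,k,plane(s["K"],s["T"],p,.058).round(4))
    P[nm]=tri(r);print(nm,P[nm].round(4))
d=P["amber"]-P["blue"];print(np.hypot(*d[:2]),np.degrees(np.arctan2(d[1],d[0])),((P["amber"]+P["blue"])/2).round(4))
for n,q in(("lens",(358,160)),("det",(266,212)),("jar",(225,312)),("tool",(423,168))):print(n,plane(S["side"]["K"],S["side"]["T"],q,0).round(3))
E
```

```text
blue scene [385.36507937 222.20634921] 63 [0.514  0.1894 0.058 ]
blue side [308.09195402 268.71264368] 87 [0.5098 0.1904 0.058 ]
blue [0.5115 0.1879 0.0546]
amber scene [313.   160.92] 25 [ 0.4854 -0.1165  0.058 ]
amber side [376.83333333 200.83333333] 36 [ 0.4794 -0.1164  0.058 ]
amber [ 0.4814 -0.1206  0.0534]
0.31002386606363236 -95.56272406682065 [0.4965 0.0336 0.054 ]
lens [ 0.655 -0.34   0.   ]
det [0.763 0.033 0.   ]
jar [0.633 0.359 0.   ]
tool [ 0.449 -0.409  0.   ]
```

Emit:
{"method": "servo_tool", "body": {
  "delta_pos": [
    [0,0,0],
    [0,0,0],
    [0,0,0],
    [0,0,0],
    [0,0,0],
    [0,0,0],
    [0,0,0],
    [0,0,0],
    [0,0,0],
    [0,0,0],
    [0,0,0],
    [0,0,0]
  ],
  "rot": [
    [0,0,-0.176],
    [0,0,-0.176],
    [0,0,-0.176],
    [0,0,-0.176],
    [0,0,-0.176],
    [0,0,-0.176],
    [0,0,-0.176],
    [0,0,-0.176],
    [0,0,-0.176],
    [0,0,-0.176],
    [0,0,-0.176],
    [0,0,-0.176]
  ],
  "gripper": [0,0,0,0,0,0,0,0,0,0,0,0]
}}

```text
time: 1.6
position: [0.1414, -0.5053, 0.2309]
eef_rot: [-1.004, -2.976, -0.001]
contact_force: [-1.2, 0.4, -0.6]
gripper_width: -0.003
grip_force: 0.0
```

Emit:
{"method": "servo_tool", "body": {
  "delta_pos": [
    [0,0,0],
    [0,0,0],
    [0,0,0],
    [0,0,0]
  ],
  "rot": [
    [0,0,-0.176],
    [0,0,-0.176],
    [0,0,-0.176],
    [0,0,0]
  ],
  "gripper": [0,0,0,0]
}}

```text
time: 2.1
position: [0.1414, -0.5054, 0.231]
eef_rot: [-0.166, -3.137, -0.001]
contact_force: [0.8, 0.2, -0.5]
gripper_width: 0.001
grip_force: 0.0
```

```bash
cat >> h.py <<'E'
from scipy.spatial.transform import Rotation as Ro
def togo(s,tgt,yaw=84.4):
    R=Ro.from_rotvec(s["eef_rot"]).as_matrix();print("t",s["time"],"pos",s["position"].round(4),"yaw_y",np.degrees(np.arctan2(R[1,1],R[0,1])).round(2),"tilt",R[:,2].round(4),"q",s["joint_pos"].round(2),"F",s["contact_force"].round(2),"w",round(s["gripper_width"],3))
    v=R.T@(np.array(tgt)-s["position"]);print("tool mm",(v*1000).round(1),"frac",(v/.4).round(4))
E
python3 - <<'E'
from h import *
from bench import bot
b=np.array([.5115,.1879]);a=np.array([.4814,-.1206]);u=(a-b)/np.linalg.norm(a-b)
print(b+.05*u,a-.05*u)
togo(bot.read_state(),[*(b+.05*u),.20])
E
```

```text
[0.50664461 0.13813631] [ 0.48625539 -0.07083631]
t 2.1 pos [ 0.1414 -0.5054  0.231 ] yaw_y 83.96 tilt [-2.e-04  7.e-04 -1.e+00] q [-1.3   0.24 -0.01  1.32 -0.   -1.19] F [ 0.82  0.2  -0.47] w 0.001
tool mm [-295.5  678.4   31.4] frac [-0.7387  1.696   0.0784]
```

Emit:
{"method": "servo_tool", "body": {
  "delta_pos": [
    [-0.0528,0.1211,0],
    [-0.0528,0.1211,0],
    [-0.0528,0.1211,0],
    [-0.0528,0.1211,0],
    [-0.0528,0.1211,0],
    [-0.0528,0.1211,0],
    [-0.0528,0.1211,0],
    [-0.0528,0.1211,0],
    [-0.0528,0.1211,0],
    [-0.0528,0.1211,0],
    [-0.0528,0.1211,0],
    [-0.0528,0.1211,0]
  ],
  "rot": [
    [0,0,0],
    [0,0,0],
    [0,0,0],
    [0,0,0],
    [0,0,0],
    [0,0,0],
    [0,0,0],
    [0,0,0],
    [0,0,0],
    [0,0,0],
    [0,0,0],
    [0,0,0]
  ],
  "gripper": [0,0,0,0,0,0,0,0,0,0,0,0]
}}

```text
time: 3.6
position: [0.4546, 0.048, 0.2314]
eef_rot: [0.171, 3.137, 0.0]
contact_force: [0.4, -0.3, 0.8]
gripper_width: 0.0
grip_force: 0.0
```

Emit:
{"method": "servo_tool", "body": {
  "delta_pos": [
    [-0.0528,0.1211,0],
    [-0.0528,0.1211,0],
    [0,0,0.03],
    [0,0,0]
  ],
  "rot": [
    [0,0,0],
    [0,0,0],
    [0,0,0],
    [0,0,0]
  ],
  "gripper": [0,0,0,0]
}}

```text
time: 4.1
position: [0.505, 0.1379, 0.218]
eef_rot: [-0.167, -3.134, 0.002]
contact_force: [-0.3, 0.8, 0.0]
gripper_width: 0.001
grip_force: 0.0
```

Run:
```python
from h import *
from bench import bot
s=bot.read_state();togo(s,[.5066,.1381,.1])
d=bot.get_image("wrist");R=np.eye(4);R[:3,:3]=Ro.from_rotvec(s["eef_rot"]).as_matrix();R[:3,3]=s["position"]
T=R@d["mount"];np.savez("wrist",c=d["color"],K=d["intrinsics"],T=T);cv2.imwrite("pics/wrist.png",d["color"]);print(d["mount"].round(3),[k for k in d])
iT=np.linalg.inv(T)
for p in([.5115,.1879,.058],[.4814,-.1206,.058],[.5066,.1381,.072]):
    q=(iT@[*p,1])[:3]*[1,-1,-1];q=d["intrinsics"]@q;print((q/q[2])[:2].round(1))
```

```text
t 4.1 pos [0.505  0.1379 0.218 ] yaw_y 83.91 tilt [-2.9e-03 -9.0e-04 -1.0e+00] q [ 0.27  0.24 -0.04  1.29 -0.    0.37] F [-0.28  0.75  0.03] w 0.001
tool mm [ -1.9   0.5 118. ] frac [-0.0048  0.0014  0.2951]
[[ 0.001  0.946  0.324  0.083]
 [ 1.    -0.001  0.     0.   ]
 [ 0.     0.324 -0.946 -0.143]
 [ 0.     0.     0.     1.   ]] ['color', 'intrinsics', 'mount']
[364.1 181.8]
[ 80.5 183.8]
[318.1 185.7]
```

View pics/wrist.png

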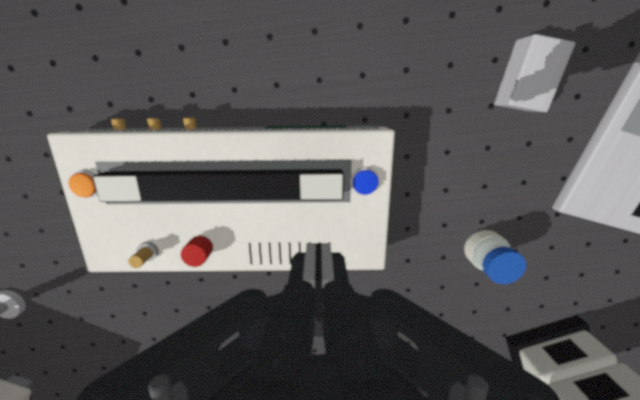

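The wrist view shows blue at (366,182), amber at (82,185) and the blue-end white pad centred at about (321,186). All are within 2 px of the predictions.

Run:
```python
from h import *
from bench import bot
W=np.load("wrist.npz");S={n:np.load(n+".npz") for n in("scene","side")};P={}
for nm,col,q,a,b in(("blue",BLUE,(366,182),(386,223),(308,270)),("amber",AMB,(82,185),(313,162),(377,202))):
    p,k=blob(W["c"],*col,q,18);x=plane(W["K"],W["T"],p,.057);r=[ray(W["K"],W["T"],p)]
    for n,c in(("scene",a),("side",b)):r.append(ray(S[n]["K"],S[n]["T"],blob(S[n]["c"],*col,c,10)[0]))
    P[nm]=tri(r);print(nm,p,k,x.round(4),P[nm].round(4))
# bar top outline (black part) in wrist
g=cv2.cvtColor(W["c"],cv2.COLOR_BGR2GRAY)
for c in(180,220,260):print(c,g[150:215:1,c].tolist())
b,a=P["blue"][:2],P["amber"][:2];d=a-b;L=np.hypot(*d);u=d/L;print(L,np.degrees(np.arctan2(-u[1],-u[0])),"start",b+.05*u,"mid",(a+b)/2,"end",a-.05*u)
togo(bot.read_state(),[*(b+.05*u),.08])
```

```text
blue [365.13347458 181.6970339 ] 472 [0.5118 0.1892 0.057 ] [0.5118 0.1887 0.0555]
amber [ 82.09930716 184.46420323] 433 [ 0.4825 -0.12    0.057 ] [ 0.482  -0.1208  0.0542]
180 [216, 218, 217, 217, 217, 217, 216, 216, 216, 205, 180, 132, 91, 85, 79, 79, 79, 83, 80, 71, 56, 34, 20, 11, 22, 32, 34, 37, 38, 36, 40, 36, 45, 40, 39, 39, 41, 40, 41, 44, 39, 38, 41, 42, 33, 37, 39, 41, 41, 47, 72, 102, 135, 169, 199, 213, 216, 218, 216, 216, 215, 214, 213, 214, 214]
220 [216, 217, 215, 216, 216, 216, 216, 215, 214, 199, 164, 113, 87, 80, 83, 81, 83, 81, 77, 68, 46, 30, 13, 14, 26, 30, 41, 35, 43, 34, 33, 37, 31, 40, 29, 41, 36, 36, 39, 36, 38, 41, 40, 37, 35, 36, 38, 40, 41, 50, 76, 113, 143, 179, 208, 218, 218, 217, 217, 219, 218, 218, 219, 219, 217]
260 [216, 215, 216, 214, 215, 215, 214, 215, 211, 191, 143, 97, 84, 82, 84, 84, 84, 81, 79, 59, 41, 18, 16, 14, 21, 32, 36, 29, 38, 33, 39, 33, 35, 36, 39, 34, 34, 40, 29, 32, 34, 29, 31, 33, 31, 36, 37, 34, 40, 53, 90, 124, 157, 192, 212, 218, 218, 219, 219, 218, 218, 216, 217, 218, 217]
0.3109380841744563 84.49816754841719 start [0.50703596 0.13893111] mid [0.49692384 0.03394795] end [ 0.48681172 -0.07103521]
t 4.15 pos [0.5051 0.1375 0.2188] yaw_y 83.89 tilt [-1.8e-03 -6.0e-04 -1.0e+00] q [ 0.27  0.24 -0.04  1.29 -0.    0.37] F [ 0.84 -0.44 -0.35] w -0.003
tool mm [ -2.    1.8 138.8] frac [-0.005   0.0044  0.347 ]
```

Emit:
{"method": "servo_tool", "body": {
  "delta_pos": [
    [-0.005,0.0044,0.08],
    [0,0,0.08],
    [0,0,0.08],
    [0,0,0.08],
    [0,0,0.015],
    [0,0,0],
    [0,0,0],
    [0,0,0]
  ],
  "rot": [
    [0,0,-0.01],
    [0,0,0],
    [0,0,0],
    [0,0,0],
    [0,0,0],
    [0,0,0],
    [0,0,0],
    [0,0,0]
  ],
  "gripper": [0,0,0,0,0,0,0,0]
}}

```text
time: 5.15
position: [0.5089, 0.1399, 0.0864]
eef_rot: [0.147, 3.136, 0.001]
contact_force: [0.6, -0.1, 0.4]
gripper_width: -0.0
grip_force: 0.0
```

Run:
```python
from h import *
from bench import bot
F=[]
for i in range(6):
    s=bot.read_state();F.append([*s["contact_force"],*s["position"]]);d=bot.get_image("side")
togo(s,[.507,.1389,.067]);F=np.array(F);print(F.mean(0).round(4),F.std(0).round(4))
cv2.imwrite("pics/side2.png",cv2.resize(d["color"][170:310,240:420],None,fx=4,fy=4))
```

```text
t 5.4 pos [0.5083 0.1398 0.0855] yaw_y 84.63 tilt [ 2.e-04  2.e-04 -1.e+00] q [ 0.27  0.33 -0.27  0.97  0.    0.36] F [-0.04  0.27  0.81] w -0.0
tool mm [ 1.2 -1.  18.5] frac [ 0.003  -0.0026  0.0463]
[0.1824 0.0131 0.0961 0.5085 0.1399 0.0859] [3.345e-01 1.826e-01 7.082e-01 2.000e-04 0.000e+00 3.000e-04]
```

View pics/side2.png

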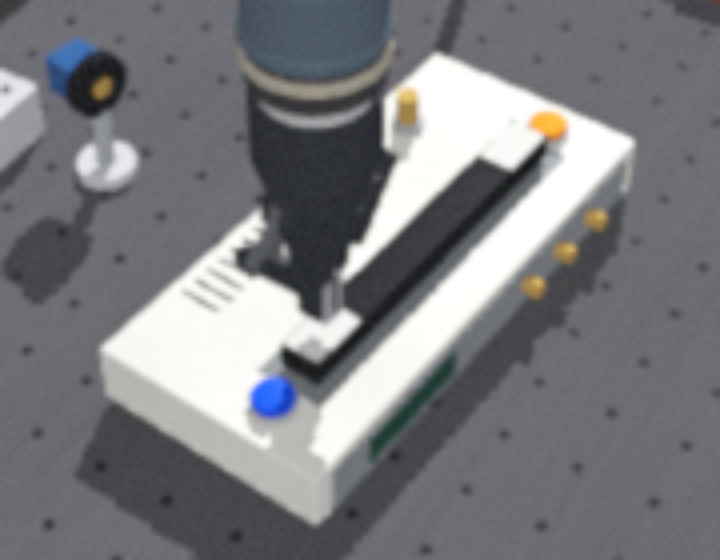

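The fingertip is above the blue-end white pad, which sits at about (320,330) in the crop, and it is clear of the lamp. Now a gentle press.

Emit:
{"method": "servo_tool", "body": {
  "delta_pos": [
    [0.003,-0.0026,0.015],
    [0,0,0.015],
    [0,0,0.005],
    [0,0,0.0075],
    [0,0,0],
    [0,0,0]
  ],
  "rot": [
    [0,0,0],
    [0,0,0],
    [0,0,0],
    [0,0,0],
    [0,0,0],
    [0,0,0]
  ],
  "gripper": [0,0,0,0,0,0]
}}

```text
time: 6.2
position: [0.5068, 0.1388, 0.0684]
eef_rot: [-0.147, -3.138, -0.0]
contact_force: [-0.9, -1.5, 2.5]
gripper_width: -0.004
grip_force: 1.3
```

```bash
cat > f.py <<'E'
from h import *
from bench import bot
F=[]
for i in range(12):
    s=bot.read_state();F.append([*s["contact_force"],*s["position"]]);d=bot.get_image("wrist")
togo(s,[.4868,-.071,.067]);F=np.array(F);print(F.mean(0).round(4),F.std(0).round(4))
E
python3 f.py
```

```text
t 6.75 pos [0.5069 0.1388 0.0683] yaw_y 84.63 tilt [-1.e-04  1.e-04 -1.e+00] q [ 0.27  0.35 -0.3   0.92  0.    0.36] F [-2.09 -0.83  1.89] w 0.001
tool mm [   0.4 -210.8    1.3] frac [ 0.0009 -0.5269  0.0033]
[-1.7157 -0.8495  2.6268  0.5069  0.1388  0.0684] [0.4926 0.523  0.5696 0.     0.     0.    ]
```

Fz is 2.6 N at about 3.6 mm depth, which matches the spring. I go 2 mm deeper, then slide.

Emit:
{"method": "servo_tool", "body": {
  "delta_pos": [
    [0,0,0.005],
    [0,0,0],
    [0,-0.01,0],
    [0,-0.02,0],
    [0,-0.02,0],
    [0,-0.02,0],
    [0,-0.02,0],
    [0,-0.01,0],
    [0,0,0]
  ],
  "rot": [
    [0,0,0],
    [0,0,0],
    [0,0,0],
    [0,0,0],
    [0,0,0],
    [0,0,0],
    [0,0,0],
    [0,0,0],
    [0,0,0]
  ],
  "gripper": [0,0,0,0,0,0,0,0,0]
}}

```text
time: 7.92
position: [0.5031, 0.0981, 0.0663]
eef_rot: [-0.148, -3.138, 0.002]
contact_force: [0.3, -2.6, 3.4]
gripper_width: -0.004
grip_force: 1.8
```

```bash
python3 f.py
```

```text
t 8.475 pos [0.5031 0.099  0.0663] yaw_y 84.64 tilt [-3.e-04 -1.e-04 -1.e+00] q [ 0.19  0.33 -0.33  0.91 -0.    0.29] F [-0.49 -2.7   2.54] w 0.004
tool mm [   0.3 -170.8   -0.7] frac [ 0.0007 -0.4269 -0.0018]
[-0.0855 -2.0946  3.5278  0.5031  0.0987  0.0662] [6.732e-01 5.133e-01 5.329e-01 0.000e+00 3.000e-04 0.000e+00]
```

Emit:
{"method": "servo_tool", "body": {
  "delta_pos": [
    [0,-0.01,0],
    [0,-0.02,0],
    [0,-0.02,0],
    [0,-0.02,0],
    [0,-0.02,0],
    [0,-0.02,0],
    [0,-0.02,0],
    [0,-0.02,0],
    [0,-0.02,0],
    [0,-0.02,0],
    [0,-0.02,0],
    [0,-0.01,0]
  ],
  "rot": [
    [0,0,0],
    [0,0,0],
    [0,0,0],
    [0,0,0],
    [0,0,0],
    [0,0,0],
    [0,0,0],
    [0,0,0],
    [0,0,0],
    [0,0,0],
    [0,0,0],
    [0,0,0]
  ],
  "gripper": [0,0,0,0,0,0,0,0,0,0,0,0]
}}

```text
time: 10.02
position: [0.4949, 0.0109, 0.0663]
eef_rot: [-0.148, -3.138, -0.0]
contact_force: [0.0, 2.2, 3.3]
gripper_width: 0.002
grip_force: 1.7
```

```bash
python3 f.py
```

```text
t 10.575 pos [0.4949 0.0114 0.0663] yaw_y 84.63 tilt [-2.e-04 -2.e-04 -1.e+00] q [ 0.02  0.3  -0.38  0.89 -0.    0.12] F [-0.6  -2.49  4.4 ] w -0.0
tool mm [  0.3 -82.8  -0.7] frac [ 0.0008 -0.2069 -0.0018]
[-0.2906 -1.785   3.5613  0.4948  0.011   0.0663] [5.8810e-01 1.2764e+00 4.5280e-01 0.0000e+00 3.0000e-04 0.0000e+00]
```

Emit:
{"method": "servo_tool", "body": {
  "delta_pos": [
    [0,-0.01,0],
    [0,-0.02,0],
    [0,-0.02,0],
    [0,-0.02,0],
    [0,-0.02,0],
    [0,-0.02,0],
    [0,-0.02,0],
    [0,-0.02,0],
    [0,-0.02,0],
    [0,-0.02,0],
    [0,-0.015,0],
    [0,0,0]
  ],
  "rot": [
    [0,0,0],
    [0,0,0],
    [0,0,0],
    [0,0,0],
    [0,0,0],
    [0,0,0],
    [0,0,0],
    [0,0,0],
    [0,0,0],
    [0,0,0],
    [0,0,0],
    [0,0,0]
  ],
  "gripper": [0,0,0,0,0,0,0,0,0,0,0,0]
}}

```text
time: 12.12
position: [0.4871, -0.0712, 0.0663]
eef_rot: [-0.149, -3.138, 0.002]
contact_force: [-0.2, -3.1, 3.4]
gripper_width: 0.003
grip_force: 1.7
```

```bash
python3 f.py
python3 - <<'E'
from bench import bot
import cv2
d=bot.get_image("side");cv2.imwrite("pics/side3.png",cv2.resize(d["color"][130:310,240:450],None,fx=3,fy=3))
E
```

```text
t 12.675 pos [ 0.4873 -0.0703  0.0663] yaw_y 84.63 tilt [-0.e+00 -1.e-04 -1.e+00] q [-0.14  0.3  -0.38  0.89 -0.   -0.05] F [-0.19 -2.57  3.1 ] w -0.001
tool mm [ 0.4 -0.8 -0.7] frac [ 0.001  -0.002  -0.0017]
[-0.5017 -2.4977  3.4261  0.4872 -0.0705  0.0663] [3.860e-01 6.128e-01 5.548e-01 1.000e-04 3.000e-04 0.000e+00]
```

View pics/side3.png

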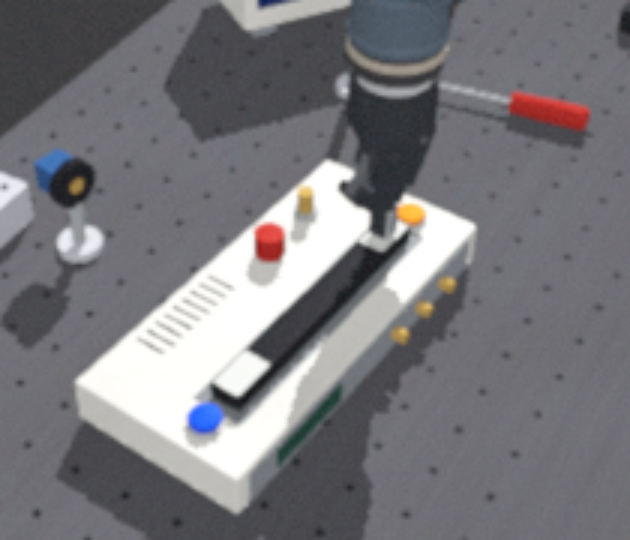

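The fingertip rests on the amber-end white pad at about (385,235) in the crop, holding the bar down. The adapter and red pot are undisturbed.

```bash
python3 -c "
from bench import bot
print(bot.hand_in())"
```

```text
the job is handed in; nothing more can be done
None
```

The bar was pressed at the blue end, slid along to the amber end and is still held there at about 5.7 mm (3.4 N), with no loose object seen to move; the job is handed in, and no verdict was returned.

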